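# Third hand for the cobbler: hold a heel block against the sprung stop

## Task

Pick up the tan heel block and stand it upright, on its black rubber underside, on the bed of the nailing jig, with its flat front face squarely against the middle of the sprung brass stop. Push it against the stop until the pointer is in the green zone of the scale and finish while still holding it there steadily, so that the cobbler can nail it. Never ram the stop to the end of its travel, and leave the other things where they are.

Things in the scene. Friction and masses are not known exactly. Their poses are not given: they have to be found in the camera images.
- heel: The tan (light brown, layered) heel block, about 90 g (varies), D-shaped seen from above: 50 mm long (its x), 46 mm wide (its y), 45 mm tall, the lowest 7 mm black rubber. Origin: centre of its underside. Its +x points out of the flat front face (at x = +25 mm); the back is a half round of radius 23 mm about x = -2 mm, so the sides are flat and parallel, 46 mm apart, from x = -2 to +25 mm. Stands upright at the start, z up. Grip it across the 46 mm sides.
- heel_breast (a point): Centre of the heel block's flat front face, 22.5 mm above its underside, axes as heel.
- jig: Nailing jig fixed on the bench. A grey bed plate 90 mm wide (its y), 12 mm thick, from x = -70 to +135 mm, with a white centre line; origin on the bench level below the centre line (bed top at z = 12 mm). The jig's +x is the pushing direction, towards the stop. At x = 85 to 125 mm a blue bracket, 80 mm wide, stands up to z = 56 mm and bears the scale on its top.
- stop_face (a point): Centre of the working face of the brass stop plate, which moves with the plate; axes as jig (the face looks to -x). At rest at x = 40 mm, y = 0, z = 32 mm of the jig. The face is 36 mm wide (y) and spans z = 14 to 50 mm of the jig; above it a 6 mm wide pointer arm reaches up to z = 61 mm and back over the scale. With the fingers on the 46 mm sides of the heel nothing of the stop lies beside them.
- stop (a joint): Travel of the sprung brass stop in m along the jig's +x: 0 at rest, 0.030 at the end of its travel; spring 600 N/m without preload (0.010 = 6 N, 0.020 = 12 N). The dark pointer's tip is over the white zone of the scale up to 0.010, over the green zone from 0.010 to 0.020 and over the red zone beyond. It springs back when let go.
- black_heel: Bystander: a black heel block of the same shape and size as the tan one, origin at the centre of its underside. Leave alone.
- tin: Bystander: red round tin with a steel lid, 64 mm across, 36 mm tall, origin under its centre. Leave alone.
- hammer: Bystander: hammer lying on the bench, to the right of the jig.
- jar: Bystander: amber closed glass jar, 68 mm across, 95 mm tall, beyond the jig to the right.
- brush: Bystander: brush lying on the bench far to the left.
- last: Bystander: wooden shoe last, 200 mm long, 90 mm tall, at the back of the bench.
Things that resemble listed ones, but are neither listed nor needed, are in the scene too. What is shaped like the heel but blue or purple is not meant.

How it is judged:
By the outcome, as a careful person would: the job done as asked, in the order asked, and still so for the second after the job is handed in, while the arm keeps its last pose, push and grip.
It also fails if it takes over 35 s, if anything falls off the work surface, if the arm or the gripper's body presses on something with over 40 N, if the wrist force passes 120 N, or if a joint passes its speed limit or range.

## Robot

A 6-joint arm with a two-finger parallel gripper is mounted at the origin on the work surface. World frame = base frame: x ahead of the robot, y to its left, z up, the work surface at z = 0. Lengths are in m, angles in rad, forces in N, time in s.
With the tool pointing down it reaches from about 0.3 to 0.875 m from the base axis. Payload 6.4 kg.
Tool frame: the origin (TCP) lies midway between the tips of the shut fingers; the grasp point (between the pads) lies 19 mm behind it; y points along the fingers, z is the direction in which the jaws open and shut, and the axes are right-handed (so a half turn about y gives the same grasp; the last joint's range is limited). The gripper opens to 85 mm and grips with 20 to 120 N. Pads are 22 mm wide; open, the fingers measure 114 mm over their backs; the gripper's body (76 mm by 85 mm) begins 54 mm behind the grasp point. The pads swing forward as they close: fully open they stand 13 mm farther back than shut.
Start: joints at [1.118, 0.181, 1.607, -0, 1.354, -0.206], TCP at [0.14, 0.558, 0.231] pointing down, gripper open.
Joint ranges: [-2.99, 2.99], [-0.89, 2.07], [0.3, 2.58], [-1.14, 4.28], [0, 2.63], [-3.12, 3.12]. Speed limits (rad/s): [2.57, 2.57, 3.01, 3.14, 3.14, 3.14].

## Interface

Orientations are given as a unit quaternion [w, x, y, z].
In Python, from cell import env gives the robot as it stands. The module is installed in compiled form; this text tells all that it offers.
- The arm moves only by the tool carry_out, never from a script. Its argument "targets" is a list of rows, each a list of 4 numbers: the shift along the tool's x, y, z in cm, then the turn about the tool's y in degrees. In form: [[x, y, z, twist], ...]. A call has 1 to 12 rows; each row shifts and turns the commanded pose from where the row before left it, along the tool's axes as they then stand; what a row does not reach is not made up. A row lasts 1/12 s, in which the tool goes at most 41.7 mm and 7.16 degrees, less where a joint would pass 70% of its speed; a pose out of reach is approached as far as the arm can. A call with a gripper value outside its range is refused whole. "hand" is the opening in per cent of the stroke, from 0 (shut) to 100 (fully open), set as the call begins (left out, the last holds). The fingers move at their own pace and stop on an object; "newtons" is the grip in N (left out, the last holds). Time passes only in rows, so rows that do not move let the fingers close. It gives the time, the measured TCP pose, the force and the opening at its end, in the units of the state.
- env.get_state(): the state, without advancing time (a new reading comes with each control period).
- env.camera(name): name is "scene" or "top" or "wrist"; returns a dict with "pixels" (400x640x3 uint8, red, green, blue), "fx", "fy", "cx", "cy" (pixels), "camera_from_world" (4x4, takes a point from world to camera coordinates). Camera axes: x right, y down, z forward; pixel columns grow to the right and rows downward; lengths in m; the calibration is good to about 2 mm. A picture is of the moment at which its call begins. There is no depth.
- env.hand_in(): hands the job in, once; it reports no verdict.
The state is a dict: "clock": time; "joint_pos": joint angles; "qvel": joint speeds; "joint_efforts": joint torques, N m; "tcp_pos": TCP position; "eef_rot": TCP orientation; "force": force on the tool from outside, world axes, zero at the start; "wrist_torque": the same for the moment, N m; "grip_width": finger opening in m.
Only numpy, scipy, OpenCV 4.12 (cv2) and the standard library are available. Lean on these libraries where they do the work, as an engineer would, in place of code of your own. Each camera call takes 0.05 s, during which the arm holds its last target.

## Working session

There is one attempt and no reset: what is moved stays moved. The work goes in short steps, Python scripts to look and compute and a tool call to move; the robot and the scene stay as the last step left them, time stands still between calls to the robot, and variables do not carry over. Pictures are saved under pics/ and viewed, and the job is handed in when it is done.

Besides the shell and the picture viewer there is one more tool, called as name(argument=value, ...) on one line, values as JSON. carry_out: Moves the arm, as the interface text tells. Its arguments: {"type":"object","properties":{"targets":{"type":"array","items":{"type":"array","items":{"type":"number"}}},"hand":{"type":"number"},"newtons":{"type":"number"}},"required":["targets"]}

```bash
mkdir -p pics; cat > h.py <<'E'
import numpy as np, cv2
from cell import env
def snap(n,f):
    c=env.camera(n); cv2.imwrite('pics/'+f,cv2.cvtColor(c['pixels'],cv2.COLOR_RGB2BGR)); np.savez('pics/'+f[:-4]+'.npz',**c); return c
def ray(c,u,v,z):
    T=np.array(c['camera_from_world']);R=T[:3,:3];o=-R.T@T[:3,3]
    d=R.T@np.array([(u-c['cx'])/c['fx'],(v-c['cy'])/c['fy'],1.]); return o+d*(z-o[2])/d[2]
def proj(c,p):
    T=np.array(c['camera_from_world']);q=T[:3,:3]@np.array(p)+T[:3,3]
    return np.array([c['fx']*q[0]/q[2]+c['cx'],c['fy']*q[1]/q[2]+c['cy']])
E
python3 - <<'E'
from h import *
for n in('scene','top','wrist'):
    c=snap(n,n+'0.png')
    T=np.array(c['camera_from_world']);print(n,c['fx'],-T[:3,:3].T@T[:3,3])
print(env.get_state())
E
```

```text
scene 391.24862754911754 [1.15363629 0.69680649 0.68454008]
top 374.14545090859156 [ 0.34061416 -0.00379869  1.19889792]
wrist 351.275455820786 [0.07312218 0.57496488 0.37354002]
{'clock': 0.15, 'joint_pos': array([ 1.11770897e+00,  1.81388708e-01,  1.60773254e+00,  2.68394267e-06,
        1.35380594e+00, -2.06304741e-01]), 'qvel': array([ 1.74699615e-03, -3.29544155e-03, -4.74224233e-03,  1.62102829e-04,
        6.86822231e-05, -1.62319560e-03]), 'joint_efforts': array([ 9.33118208e-04, -4.45274949e+01, -3.51682627e+01, -3.47581781e-04,
        6.07002585e-03, -6.37930430e-05]), 'tcp_pos': array([0.14026851, 0.55721276, 0.23060293]), 'eef_rot': array([-0.70128431,  0.70217655, -0.08718341,  0.08687614]), 'force': array([1.25743927, 0.12459397, 0.33925129]), 'wrist_torque': array([0.01857885, 0.01244032, 0.05608944]), 'grip_width': 0.08559008624030481}
```

View pics/scene0.png

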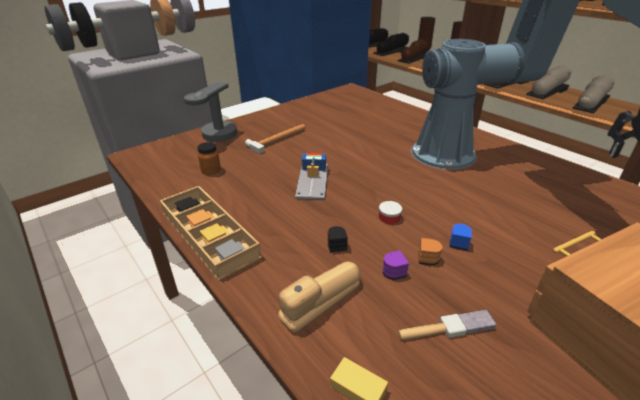

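View pics/top0.png

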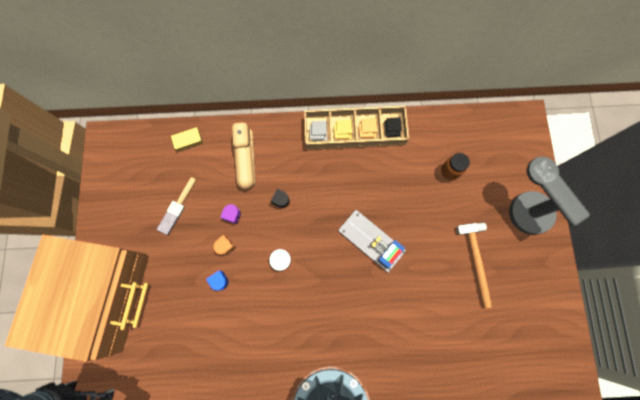

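View pics/wrist0.png

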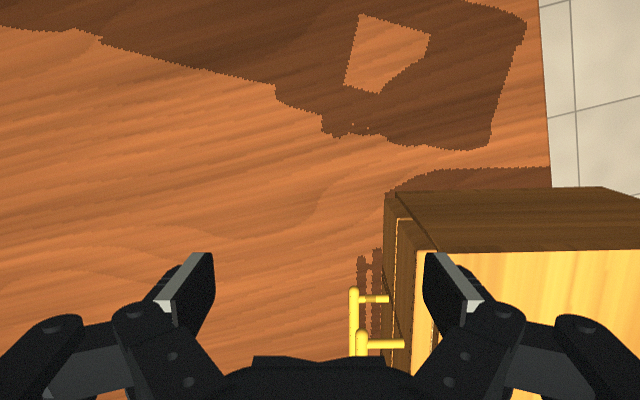

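Candidates in the top view are the tan heel (223,245), purple heel (231,213), blue heel (217,281) and black heel (280,199). There are also tan or yellow offcuts in the tray (343,127; 368,126) and a yellow sponge (186,139). By the description I choose (223,245), and I'll check it in close crops.

```bash
python3 - <<'E'
from h import *
a=cv2.imread('pics/top0.png');b=cv2.imread('pics/scene0.png')
A=cv2.resize(a[190:300,190:300],(400,400),interpolation=cv2.INTER_CUBIC)
B=cv2.resize(a[200:280,330:410],(400,400),interpolation=cv2.INTER_CUBIC)
cv2.imwrite('pics/crop1.png',np.hstack([A,B]))
C=cv2.resize(b[220:290,370:480],(440,280),interpolation=cv2.INTER_CUBIC)
D=cv2.resize(b[140:210,285:340],(220,280),interpolation=cv2.INTER_CUBIC)
cv2.imwrite('pics/crop2.png',np.hstack([C,D]))
E
```

```text
(no output)
```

View pics/crop1.png

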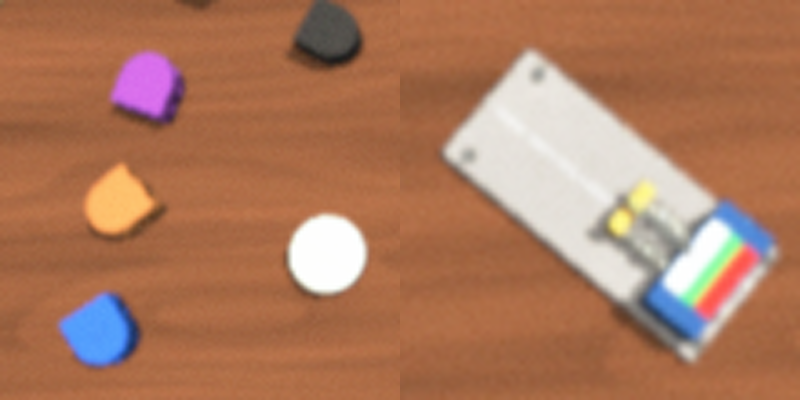

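View pics/crop2.png

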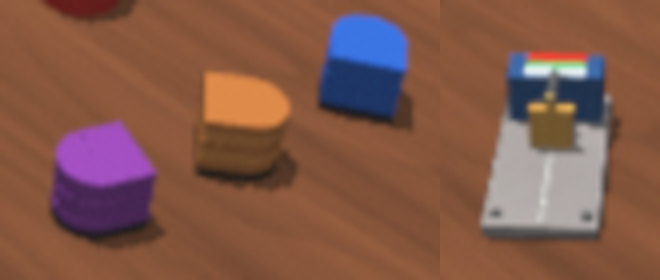

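The tan layered block with the black underside is at (223,245) in the top view, and its flat front faces up-right. The jig's pushing direction runs down-right, with the stop at about (376,243) and the scale at about (391,254).

```bash
cat > m.py <<'E'
from h import *
def load(f): 
    d=np.load('pics/'+f+'.npz'); return {k:d[k] for k in d}
def heelpose(c,box,zt=.045,dbg=False):
    px=c['pixels'];hsv=cv2.cvtColor(px,cv2.COLOR_RGB2HSV)
    m=cv2.inRange(hsv,(8,90,165),(24,255,255)); k=np.zeros_like(m);x0,y0,x1,y1=box;k[y0:y1,x0:x1]=m[y0:y1,x0:x1]
    k=cv2.morphologyEx(k,cv2.MORPH_OPEN,np.ones((3,3)))
    cs,_=cv2.findContours(k,cv2.RETR_EXTERNAL,cv2.CHAIN_APPROX_NONE);ct=max(cs,key=cv2.contourArea)
    P=np.array([ray(c,u,v,zt)[:2] for u,v in ct[:,0]])
    Pm=(P*1e4).astype(np.float32)
    r=cv2.minAreaRect(Pm); return P,r,ct
E
python3 - <<'E'
from m import *
c=load('top0')
hsv=cv2.cvtColor(c['pixels'],cv2.COLOR_RGB2HSV)
print(hsv[245,215:235].tolist())
P,r,ct=heelpose(c,(205,228,240,262))
print(len(P),r[0],r[1],r[2],'centroid',P.mean(0),cv2.contourArea(ct))
bx=cv2.boxPoints(r)/1e4
for q in bx: print(q, np.abs(np.linalg.norm(P-q,axis=1)).min())
# jig plate: grey low saturation
x0,y0,x1,y1=330,200,412,280
g=np.zeros((400,640),np.uint8)
m=cv2.inRange(hsv,(0,0,110),(180,45,255)); g[y0:y1,x0:x1]=m[y0:y1,x0:x1]
cs,_=cv2.findContours(g,cv2.RETR_EXTERNAL,cv2.CHAIN_APPROX_NONE);ct=max(cs,key=cv2.contourArea)
P=np.array([ray(c,u,v,.012)[:2] for u,v in ct[:,0]]);r=cv2.minAreaRect((P*1e4).astype(np.float32));print('plate',r,cv2.boxPoints(r)/1e4)
E
```

```text
[[17, 147, 252], [17, 145, 253], [17, 148, 252], [17, 147, 253], [17, 147, 253], [17, 146, 253], [17, 144, 253], [17, 143, 253], [17, 145, 253], [17, 145, 253], [18, 146, 253], [18, 142, 253], [17, 145, 253], [18, 145, 253], [17, 143, 253], [16, 149, 250], [14, 158, 239], [13, 164, 201], [12, 160, 175], [12, 154, 161]]
104 (4968.49951171875, 3087.984375) (1052.510498046875, 594.7648315429688) 89.92822265625 centroid [0.4939661  0.30451265] 467.0
[0.4670458 0.2562102] 0.0038283840915525795
[0.5265223 0.2561357] 0.009089142011509305
[0.5266541  0.36138666] 0.019126009233894715
[0.46717763 0.3614612 ] 0.003027397487504772
plate ((4876.67333984375, -1570.795166015625), (2046.9716796875, 903.6441650390625), 46.68913269042969) [[ 0.38458416 -0.20055969]
 [ 0.4503372  -0.26254573]
 [ 0.5907505  -0.11359934]
 [ 0.5249975  -0.0516133 ]]
```

```bash
sed -i 's/(8,90,165)/(8,90,210)/' m.py; python3 - <<'E'
from m import *
c=load('top0')
P,r,ct=heelpose(c,(205,228,240,262))
print(len(P),r,'mean',P.mean(0),cv2.contourArea(ct))
bx=cv2.boxPoints(r)/1e4
for q in bx: print(q, np.linalg.norm(P-q,axis=1).min())
ap=cv2.approxPolyDP(ct,3,True)[:,0]; print([(p.tolist(),ray(c,*p,.045)[:2].round(4)) for p in ap])
M=cv2.moments((P*1e4).astype(np.float32)); print(M['m10']/M['m00'],M['m01']/M['m00'],M['m00']/1e4)
E
```

```text
46 ((4916.07568359375, 3110.1611328125), (474.52642822265625, 509.2725524902344), 43.52465057373047) mean [0.49273003 0.31041953] 205.0
[0.4568682 0.3131397] 0.010829890136247971
[0.49194008 0.27621347] 0.007836767407762717
[0.5263469  0.30889252] 0.00618909583179232
[0.49127504 0.34581876] 0.009427873307854183
[([224, 236], array([0.5198, 0.3027])), ([213, 245], array([0.4935, 0.3365])), ([218, 253], array([0.4681, 0.3208])), ([230, 247], array([0.4846, 0.2839]))]
4927.241423986013 3105.5810252183423 19.623913868892192
```

```bash
cat >> h.py <<'E'
from scipy.spatial.transform import Rotation as Ro
def tool(s=None):
    s=s or env.get_state(); q=s['eef_rot']; return np.array(s['tcp_pos']),Ro.from_quat([q[1],q[2],q[3],q[0]]).as_matrix()
def plan(p,zyaw):
    """delta in current tool axes (cm), twist deg to make tool z point along yaw (deg)"""
    t,R=tool(); d=R.T@(np.array(p)-t)*100
    z=R[:,2]; cur=np.degrees(np.arctan2(z[1],z[0])); dy=(zyaw-cur+180)%360-180
    # twist about tool y (down => sign)
    tw=dy*np.sign(R[2,1]); return d.round(2),round(tw,2),round(cur,2)
E
python3 - <<'E'
from h import *
t,R=tool();print(R.round(4))
c=env.camera('wrist');T=np.array(c['camera_from_world']);o=-T[:3,:3].T@T[:3,3];print('cam off in tool',R.T@(o-t),'fwd',R.T@T[2,:3],'right',R.T@T[0,:3])
for a in(43.5,-136.5): print(plan((.492,.311,.24),a))
E
```

```text
[[ 9.697e-01 -6.000e-04  2.443e-01]
 [-2.443e-01 -1.200e-03  9.697e-01]
 [-3.000e-04 -1.000e+00 -1.300e-03]]
cam off in tool [-0.06947841 -0.14303265  0.00067031] fwd [0.27364868 0.96182747 0.00207721] right [-7.03802672e-05 -2.13961707e-03  9.99997709e-01]
(array([ 40.12,  -0.92, -15.29]), np.float64(32.36), np.float64(75.86))
(array([ 40.12,  -0.92, -15.29]), np.float64(-147.64), np.float64(75.86))
```

carry_out(targets=[[3.5,-0.1,-1.4,0],[3.5,-0.1,-1.4,0],[3.5,-0.1,-1.4,0],[3.5,-0.1,-1.4,0],[3.5,-0.1,-1.4,0],[3.5,-0.1,-1.4,0],[3.5,-0.1,-1.4,0],[3.5,-0.1,-1.4,0],[3.5,-0.1,-1.4,0],[3.5,-0.1,-1.4,0],[3.5,-0.1,-1.3,0]], hand=100)

```text
clock: 1.12
tcp_pos: [0.4776, 0.3137, 0.2423]
eef_rot: [-0.702, 0.702, -0.087, 0.087]
force: [-0.5, 0.6, 0.2]
grip_width: 0.0853
```

carry_out(targets=[[0,0,0,6.5],[0,0,0,6.5],[0,0,0,6.5],[0,0,0,6.5],[0,0,0,6.5],[0,0,0,0]])

```text
clock: 1.62
tcp_pos: [0.4763, 0.315, 0.242]
eef_rot: [-0.649, 0.649, -0.281, 0.281]
force: [-0.3, -0.2, 0.5]
grip_width: 0.0854
```

```bash
python3 - <<'E'
from h import *
snap('wrist','w1.png');s=env.get_state();print(s['clock'],s['tcp_pos'],plan((.492,.311,.24),43.5))
E
```

```text
1.6667 [0.47632229 0.31509583 0.24206993] (array([1.38, 0.21, 0.86]), np.float64(-0.02), np.float64(43.48))
```

View pics/w1.png

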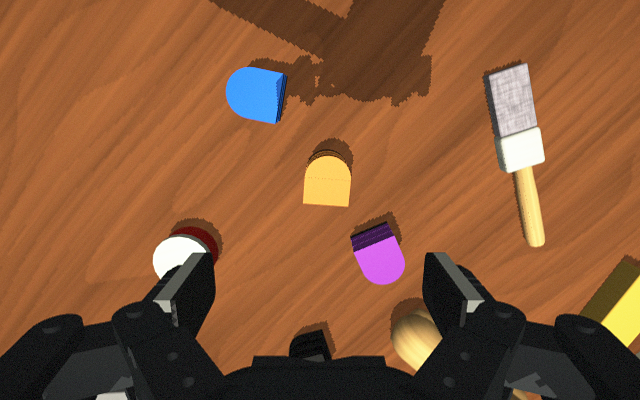

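The wrist view shows the tan block at (327,180), with its flat edge at the bottom (row about 206) facing tool +x. Its sides run nearly along tool x. Purple is at (378,258), blue at (258,95) and the tin at (183,255).

```bash
python3 - <<'E'
from m import *
c=load('w1')
P,r,ct=heelpose(c,(290,130,365,220))
print(len(P),r,cv2.contourArea(ct))
hsv=cv2.cvtColor(c['pixels'],cv2.COLOR_RGB2HSV)
print(hsv[140:215:4,327].tolist())
ap=cv2.approxPolyDP(ct,2.5,True)[:,0]; print([(p.tolist(),ray(c,*p,.045)[:2].round(4).tolist()) for p in ap])
# front edge: lowest contour points per column ; sides
C=ct[:,0]; x0,x1=C[:,0].min(),C[:,0].max()
fr=np.array([(u,C[C[:,0]==u][:,1].max()) for u in range(x0+5,x1-4)])
v1=C[:,1].max()
for nm,Q in(('front',fr),('left',np.array([(C[C[:,1]==v][:,0].min(),v) for v in range(v1-22,v1-6)])),('right',np.array([(C[C[:,1]==v][:,0].max(),v) for v in range(v1-22,v1-6)]))):
    W=np.array([ray(c,u+.0,v+.0,.045)[:2] for u,v in Q]); l=cv2.fitLine(W.astype(np.float32),cv2.DIST_HUBER,0,.001,.001).ravel()
    print(nm,np.degrees(np.arctan2(l[1],l[0])),l[2:])
E
```

```text
160 ((4909.8330078125, 3134.9775390625), (465.1151428222656, 505.3227844238281), 38.68724822998047) 1992.0
[[11, 152, 89], [11, 158, 92], [12, 168, 97], [14, 178, 102], [19, 165, 255], [21, 154, 254], [21, 155, 254], [22, 156, 254], [22, 157, 254], [22, 154, 254], [22, 161, 253], [21, 157, 254], [22, 159, 253], [21, 159, 254], [21, 162, 254], [21, 155, 254], [21, 164, 255], [12, 170, 175], [13, 170, 170]]
[([314, 160], [0.4672, 0.32]), ([305, 173], [0.4695, 0.3044]), ([303, 203], [0.489, 0.2802]), ([347, 206], [0.5237, 0.3084]), ([350, 175], [0.5034, 0.3334]), ([346, 165], [0.4935, 0.3379]), ([332, 156], [0.4773, 0.3349])]
front 38.86304 [0.5075125  0.29524982]
left -52.196796 [0.48058766 0.290138  ]
right -52.976063 [0.5154014 0.3194505]
```

```bash
python3 - <<'E'
from m import *
c=load('w1')
psi=np.radians(38.5); ex=np.array([np.sin(psi),-np.cos(psi)]); ez=np.array([np.cos(psi),np.sin(psi)])
o=np.array([.491,.3135])
hsv=cv2.cvtColor(c['pixels'],cv2.COLOR_RGB2HSV)
m=cv2.inRange(hsv,(130,90,60),(165,255,255));cs,_=cv2.findContours(m,0,1);ct=max(cs,key=cv2.contourArea)
for z in(.045,.0):
  P=np.array([ray(c,u,v,z)[:2] for u,v in ct[:,0]])-o
  print('purple x',(P@ex).min(),(P@ex).max(),'z',(P@ez).min(),(P@ez).max())
g=o+.011*ex; print(g,plan((*g,.1),38.5))
E
```

```text
purple x 0.03930438875944457 0.10978174567578868 z 0.030157983831716837 0.0900994861809211
purple x 0.055086288177209536 0.13488968754897065 z 0.03620650637860477 0.10407987536142456
[0.49784766 0.30489131] (array([ 2.22, 14.21,  0.87]), np.float64(4.98), np.float64(43.48))
```

carry_out(targets=[[1.1,2.5,0.4,0],[1.1,2.5,0.5,0],[0,3.0,0,5],[0,3.0,0,0],[0,3.0,0,0],[0,1.0,0,0],[0,0,0,0],[0,0,0,0]])

```text
clock: 2.33
tcp_pos: [0.4983, 0.3055, 0.0928]
eef_rot: [-0.637, 0.637, -0.307, 0.307]
force: [0.9, 0.3, 0.6]
grip_width: 0.0849
```

```bash
python3 - <<'E'
from h import *
snap('wrist','w2.png');s=env.get_state();print(s['clock'],s['tcp_pos'],plan((.4978,.3049,.008),38.5))
E
```

```text
2.3833 [0.49922707 0.30587184 0.09401319] (array([-0.02,  8.6 , -0.19]), np.float64(-0.06), np.float64(38.44))
```

View pics/w2.png

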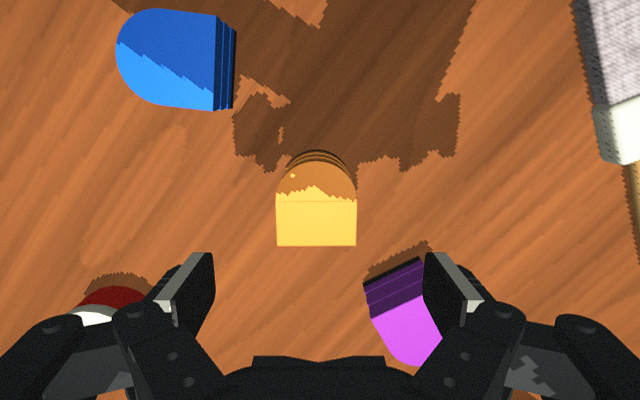

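The block at (316,200) is now square to the fingers: its flat edge sits on row 245 and runs from column 277 to 356.

```bash
python3 - <<'E'
from m import *
c=load('w2');t,R=tool()
for u,v in((277,245.5),(356,245.5),(277,205),(356,205)):
    p=ray(c,u,v,.045);print((R.T@(p-t)*1000).round(1), p.round(4))
E
```

```text
[ 14.2  49.  -24.6] [0.4889 0.2795 0.045 ]
[14.2 49.1 21.8] [0.5253 0.3084 0.045 ]
[-10.8  49.  -23.8] [0.474  0.2995 0.045 ]
[-10.8  49.1  21.1] [0.5092 0.3275 0.045 ]
```

carry_out(targets=[[0,2,-0.1,0],[0,2,0,0],[0,2,0,0],[0,1.5,0,0],[0,1.0,0,0],[0,0,0,0],[0,0,0,0],[0,0,0,0]])

```text
clock: 3.05
tcp_pos: [0.4987, 0.3053, 0.0091]
eef_rot: [0.637, -0.636, 0.307, -0.309]
force: [-0.2, -0.4, -0.0]
grip_width: 0.0856
```

carry_out(targets=[[0,0,0,0],[0,0,0,0],[0,0,0,0],[0,0,0,0],[0,0,0,0],[0,0,0,0],[0,0,0,0],[0,0,0,0],[0,0,0,0],[0,0,0,0]], hand=0, newtons=60)

```text
clock: 3.88
tcp_pos: [0.498, 0.305, 0.0082]
eef_rot: [0.637, -0.636, 0.308, -0.308]
force: [-0.9, -0.7, 5.6]
grip_width: 0.0452
```

```bash
python3 - <<'E'
from h import *
snap('wrist','w3.png');s=env.get_state();print(s['clock'],s['tcp_pos'],s['grip_width'],s['force'],plan((.4978,.3049,.1),38.5))
E
```

```text
3.9333 [0.49802407 0.30499199 0.00816949] 0.045237588275169396 [-0.06885802 -0.27501038  6.45562506] (array([-0.  , -9.18, -0.01]), np.float64(-0.14), np.float64(38.36))
```

View pics/w3.png

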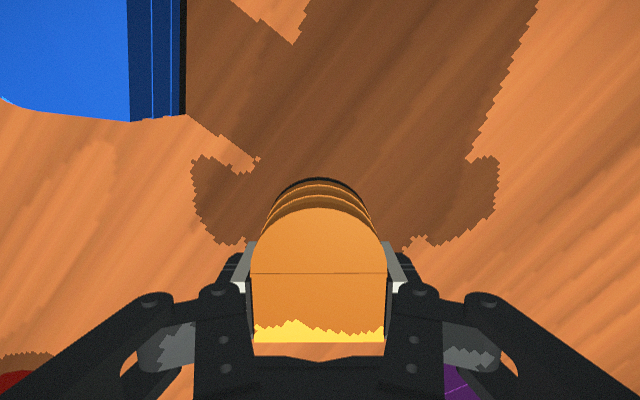

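carry_out(targets=[[0,-1,0,0],[0,-2,0,0],[0,-3,0,0],[0,-3,0,0],[0,-1.5,0,0],[0,-0.5,0,0],[0,0,0,0]])

```text
clock: 4.52
tcp_pos: [0.4981, 0.3051, 0.119]
eef_rot: [0.637, -0.636, 0.307, -0.309]
force: [0.5, -0.5, -0.7]
grip_width: 0.0454
```

```bash
python3 - <<'E'
from h import *
s=env.get_state();print(s['clock'],s['tcp_pos'],s['grip_width'],s['force'],plan((.5161,-.1269,.12),-43.3))
E
```

```text
4.5167 [0.49807891 0.30505764 0.11897963] 0.045405050638141174 [ 0.53394283 -0.51449677 -0.72235582] (array([ 34.99,  -0.14, -25.4 ]), np.float64(81.66), np.float64(38.36))
```

carry_out(targets=[[1.5,0,-1.1,0],[3.2,0,-2.3,0],[3.2,0,-2.3,0],[3.2,0,-2.3,0],[3.2,0,-2.3,0],[3.2,0,-2.3,0],[3.2,0,-2.3,0],[3.2,0,-2.3,0],[3.2,0,-2.3,0],[3.2,0,-2.3,0],[3.2,0,-2.3,0],[1.5,0,-1.3,0]])

```text
clock: 5.52
tcp_pos: [0.5143, -0.1311, 0.1157]
eef_rot: [-0.636, 0.636, -0.309, 0.308]
force: [0.2, 0.4, -1.2]
grip_width: 0.0459
```

carry_out(targets=[[0,0,0,3.5],[0,0,0,6],[0,0,0,7],[0,0,0,7],[0,0,0,7],[0,0,0,7],[0,0,0,7],[0,0,0,7],[0,0,0,7],[0,0,0,7],[0,0,0,7],[0,0,0,6]])

```text
clock: 6.52
tcp_pos: [0.5138, -0.1266, 0.1151]
eef_rot: [0.295, -0.297, 0.643, -0.641]
force: [-0.2, 0.7, -0.1]
grip_width: 0.0453
```

carry_out(targets=[[0,0,0,3],[0,0,0,0],[0,0,0,0]])

```text
clock: 6.77
tcp_pos: [0.5143, -0.1268, 0.1157]
eef_rot: [0.281, -0.282, 0.649, -0.648]
force: [-0.5, -1.1, -0.8]
grip_width: 0.0454
```

```bash
python3 - <<'E'
from h import *
snap('wrist','w4.png');snap('top','t4.png');snap('scene','s4.png');s=env.get_state();print(s['clock'],s['tcp_pos'],s['grip_width'],s['force'],plan((.5161,-.1269,.12),-43.3))
a=cv2.imread('pics/t4.png')[190:290,320:420];b=cv2.imread('pics/s4.png')[110:220,250:360]
cv2.imwrite('pics/crop4.png',np.hstack([cv2.resize(a,(400,400)),cv2.resize(b,(400,400))]))
E
```

```text
6.9167 [ 0.51490849 -0.12715455  0.11663468] 0.04542495826516302 [-0.11313445  0.27177475 -1.32209661] (array([-0.1 , -0.34,  0.07]), np.float64(0.23), np.float64(-43.07))
```

View pics/w4.png

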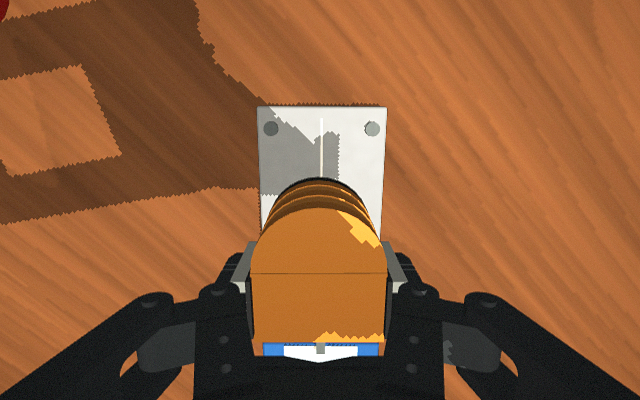

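View pics/crop4.png

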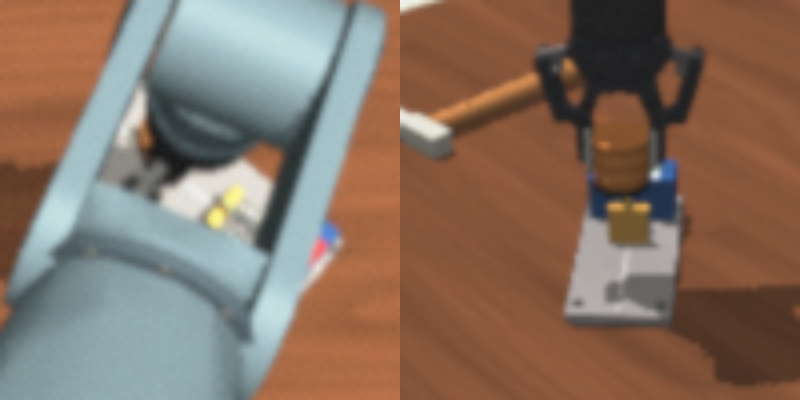

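The wrist view (w4) shows the bed's rear edge from (258,107) to (386,106), its centre line at column 321, and the heel top spanning columns 250 to 386. The pointer is at (320,349) over white. I'll measure the bed relative to the tool.

```bash
python3 - <<'E'
from m import *
c=load('w4');t,R=tool()
g=cv2.cvtColor(c['pixels'],cv2.COLOR_RGB2HSV)
m=cv2.inRange(g,(0,0,90),(180,50,255))
def tf(u,v,z): return R.T@(ray(c,u,v,z)-t)*1000
def fit(pts,z):
    W=np.array([tf(u,v,z)[[0,2]] for u,v in pts]);l=cv2.fitLine(W.astype(np.float32),cv2.DIST_HUBER,0,.1,.01).ravel();return l
L=[];Rr=[]
for v in range(114,185,2):
    k=np.where(m[v,240:400]>0)[0]+240; L.append((k.min()-.0,v)); Rr.append((k.max()+1.,v))
top=[(u,np.where(m[95:130,u]>0)[0].min()+95) for u in range(264,382,3)]
cl=[]
for v in range(120,172,2):
    row=c['pixels'][v,312:331].astype(float).mean(1); w=np.clip(row-np.median(row)-8,0,None); 
    if w.sum()>0 and v<132 : cl.append((312+(w*np.arange(19)).sum()/w.sum(),v))
for n,p in(('L',L),('R',Rr),('rear',top),('cl',cl)):
    l=fit(p,.012); print(n,'ang from tool x',np.degrees(np.arctan(l[1]/l[0])) if n!='rear' else np.degrees(np.arctan(-l[0]/l[1])),'pt(x,z)',l[2:])
hz=.045+t[2]-.0082
for u,v in((250,273),(386.5,273),(253,343),(385,343)): print('heel',tf(u,v,hz).round(1))
print(tf(264,342,.056),tf(378,342,.056),'pointer',tf(320.5,350,.061), t)
E
python3 - <<'E'
import cv2
a=cv2.imread('pics/w4.png')[90:370,230:410];cv2.imwrite('pics/crop5.png',cv2.resize(a,None,fx=2.14,fy=2.14,interpolation=cv2.INTER_CUBIC))
E
```

```text
L ang from tool x -0.0014182356 pt(x,z) [-37.08648 -43.88547]
R ang from tool x -0.40689403 pt(x,z) [-26.517233  45.12009 ]
rear ang from tool x 0.04107425 pt(x,z) [-63.48519     2.3999646]
cl ang from tool x 0.22888055 pt(x,z) [-50.762074    0.3280534]
heel [-13.3 -36.8 -23.9]
heel [-13.4 -36.8  21.4]
heel [ 14.2 -36.8 -24.3]
heel [ 14.  -36.8  22.4]
[ 91.06759347  60.70929009 -38.40835323] [90.77627141 60.62038196 39.1097057 ] pointer [9.32567964e+01 5.56659825e+01 3.08855042e-02] [ 0.51490849 -0.12715455  0.11663468]
```

View pics/crop5.png

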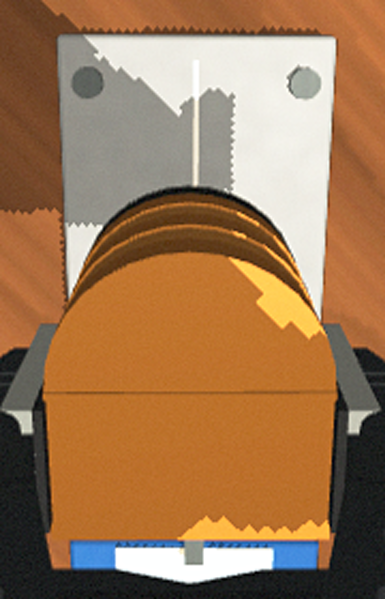

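carry_out(targets=[[0,1,0.13,0],[0,2,0,0],[0,2.2,0,0],[0,2,0,0],[0,1,0,0],[0,0.5,0,0],[0,0,0,0],[0,0,0,0],[0,0,0,0]])

```text
clock: 7.67
tcp_pos: [0.5172, -0.1287, 0.0314]
eef_rot: [-0.282, 0.281, -0.648, 0.649]
force: [-0.1, -0.9, -2.1]
grip_width: 0.0451
```

```bash
python3 - <<'E'
from h import *
for i in range(4):
    c=env.camera('wrist');s=env.get_state();print(s['clock'],s['tcp_pos'],s['force'])
E
```

```text
7.7167 [ 0.51727692 -0.12870624  0.03151236] [-0.47472374  0.00974151 -0.08492165]
7.7667 [ 0.51720198 -0.12866964  0.03148555] [-0.12594111 -0.36571848 -1.70589044]
7.8167 [ 0.51705421 -0.12860786  0.03133832] [ 0.05219824 -0.1237261  -0.19214369]
7.8667 [ 0.51687475 -0.12851446  0.03119101] [ 0.46204578 -0.75064876 -1.26800551]
```

carry_out(targets=[[0,0.5,0,0],[0,0.4,0,0],[0,0,0,0],[0,0,0,0],[0,0,0,0]])

```text
clock: 8.28
tcp_pos: [0.5161, -0.1282, 0.0211]
eef_rot: [0.281, -0.281, 0.649, -0.649]
force: [0.0, 0.4, -1.4]
grip_width: 0.0452
```

carry_out(targets=[[0,0.1,0,0],[0,0,0,0],[0,0,0,0]])

```text
clock: 8.53
tcp_pos: [0.5163, -0.1282, 0.0203]
eef_rot: [-0.281, 0.281, -0.649, 0.649]
force: [0.2, 0.1, -0.7]
grip_width: 0.0454
```

carry_out(targets=[[0,0.1,0,0],[0,0,0,0],[0,0,0,0]])

```text
clock: 8.78
tcp_pos: [0.5164, -0.1283, 0.0202]
eef_rot: [-0.281, 0.281, -0.649, 0.649]
force: [-2.9, 1.1, 7.6]
grip_width: 0.0454
```

carry_out(targets=[[0.3,-0.05,0,0],[0.6,0,0,0],[0.8,0,0,0],[0.6,0,0,0],[0.3,0,0,0],[0,0,0,0],[0,0,0,0],[0,0,0,0]])

```text
clock: 9.45
tcp_pos: [0.4983, -0.1483, 0.0202]
eef_rot: [-0.281, 0.281, -0.648, 0.649]
force: [-2.9, -3.1, 6.9]
grip_width: 0.0454
```

```bash
python3 - <<'E'
from h import *
snap('wrist','w6.png');snap('scene','s6.png');s=env.get_state();t,R=tool();print(s['clock'],s['tcp_pos'],R.T@s['force'])
a=cv2.imread('pics/w6.png');b=cv2.imread('pics/s6.png')[140:210,285:340]
cv2.imwrite('pics/crop6.png',np.hstack([cv2.resize(a[160:400,200:440],(400,400)),cv2.resize(b,(315,400),interpolation=cv2.INTER_CUBIC)]))
E
```

```text
9.55 [ 0.49826495 -0.14825688  0.02016925] [ 4.72752178 -6.59919804  0.87471001]
```

View pics/crop6.png

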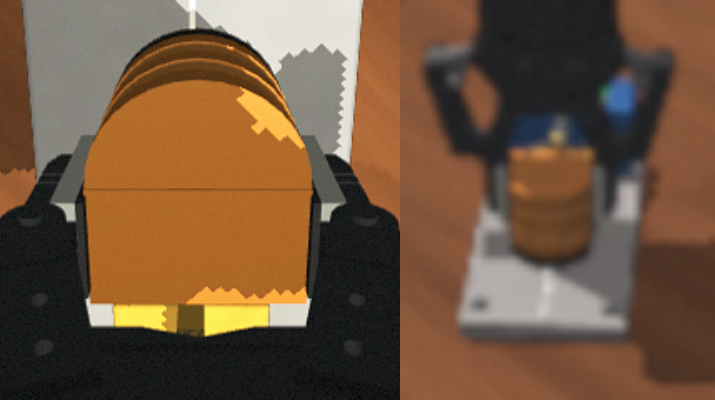

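The heel is on the bed just short of the brass stop, and the stop is still at rest. In the w6 crop the stop's centre is at column 192 and the heel front's centre is at 198, so the heel is about 1.3 mm off. I'll shift it back sideways.

carry_out(targets=[[0,0,-0.12,0],[0,0,0,0],[0,0,0,0],[0,0,0,0]])

```text
clock: 9.88
tcp_pos: [0.498, -0.1471, 0.0201]
eef_rot: [-0.281, 0.281, -0.648, 0.649]
force: [-0.7, -4.9, 5.8]
grip_width: 0.0455
```

```bash
python3 - <<'E'
from h import *
snap('wrist','w7.png');s=env.get_state();t,R=tool();print(s['clock'],s['tcp_pos'],R.T@s['force'])
a=cv2.imread('pics/w7.png')
cv2.imwrite('pics/crop7.png',cv2.resize(a[310:375,240:400],(800,325),interpolation=cv2.INTER_CUBIC))
E
```

```text
9.9333 [ 0.4979623  -0.14711521  0.02016431] [ 4.06263217 -5.25332236  3.29997479]
```

View pics/crop7.png

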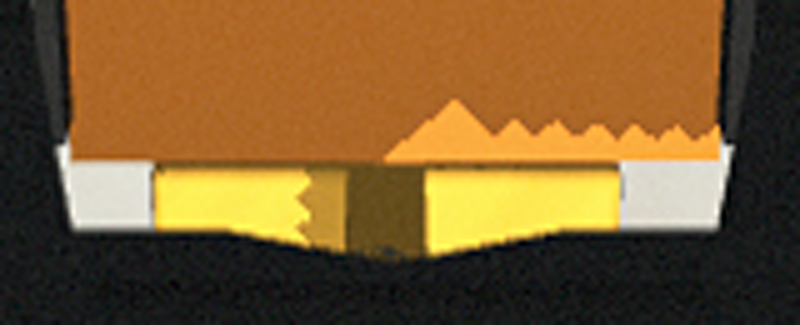

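carry_out(targets=[[0.1,0,-0.05,0],[0.2,0,0,0],[0.3,0,0,0],[0.2,0,0,0],[0.2,0,0,0],[0,0,0,0],[0,0,0,0],[0,0,0,0]])

```text
clock: 10.6
tcp_pos: [0.4911, -0.1526, 0.0202]
eef_rot: [0.282, -0.281, 0.649, -0.649]
force: [3.0, 2.6, 6.5]
grip_width: 0.0454
```

```bash
cat > look.py <<'E'
from h import *
import sys
n=sys.argv[1]
snap('wrist',f'w{n}.png');snap('scene',f's{n}.png');snap('top',f't{n}.png');s=env.get_state();t,R=tool();print(s['clock'],s['tcp_pos'],R.T@s['force'])
d=np.array([-.686,-.7277]);print('jig x tcp (top est, +1.7 for wrist est) mm',(s['tcp_pos'][:2]-[.50997,-.13343])@d*1000)
a=cv2.imread(f'pics/w{n}.png')[310:375,240:400];b=cv2.imread(f'pics/s{n}.png')[140:210,270:350];e=cv2.imread(f'pics/t{n}.png')[200:280,340:420]
I=cv2.INTER_CUBIC
cv2.imwrite(f'pics/crop{n}.png',np.vstack([cv2.resize(a,(600,244),interpolation=I),np.hstack([cv2.resize(b,(350,306),interpolation=I),cv2.resize(e,(250,306),interpolation=I)])]))
E
python3 look.py 8
```

```text
10.75 [ 0.49111408 -0.15260141  0.02016066] [-3.22429709 -6.3638382  -0.41977652]
jig x tcp (top est, +1.7 for wrist est) mm 26.886191068135854
```

View pics/crop8.png

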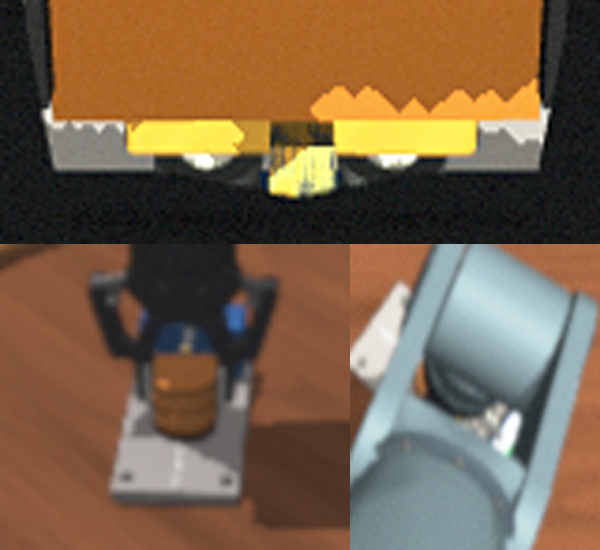

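The heel is touching the stop, which is centred on it: the stop's centre is at column 302 in the crop and the heel's at 298. I'll ease the pressure on the bed slightly and push on.

carry_out(targets=[[0.1,-0.05,0,0],[0.2,0,0,0],[0.2,0,0,0],[0.2,0,0,0],[0.2,0,0,0],[0,0,0,0],[0,0,0,0],[0,0,0,0]])

```text
clock: 11.42
tcp_pos: [0.4845, -0.159, 0.0202]
eef_rot: [0.281, -0.281, 0.649, -0.648]
force: [5.2, 4.0, 2.7]
grip_width: 0.0453
```

```bash
python3 look.py 9
```

```text
11.5667 [ 0.48452281 -0.15901774  0.02017689] [-7.3529163  -3.7668093  -0.28213533]
jig x tcp (top est, +1.7 for wrist est) mm 36.07697144100726
```

View pics/crop9.png

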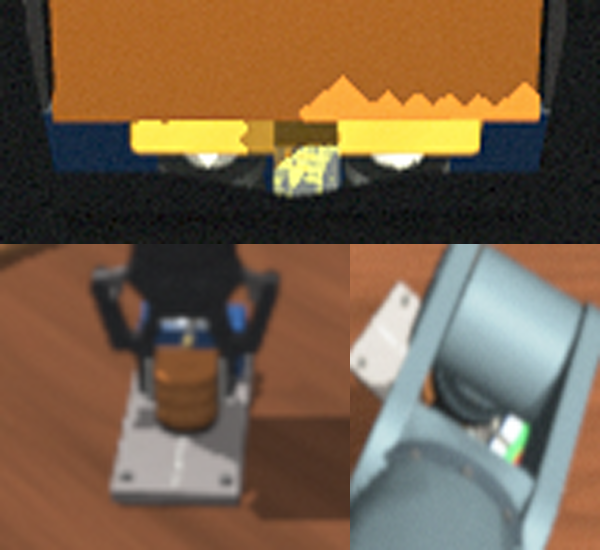

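View pics/w9.png

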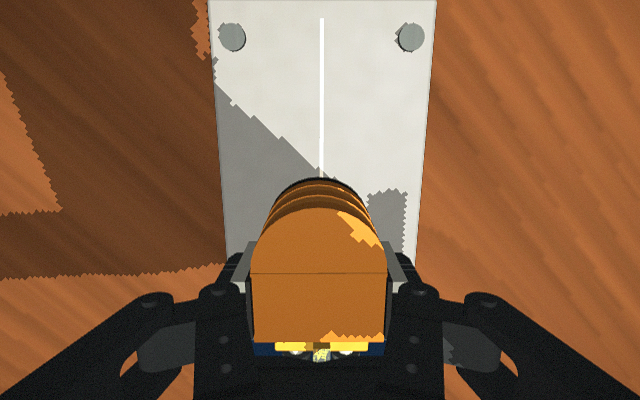

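The stop is compressed. In w9 the bed bolts are at (232,37) and (411,37) and the rear edge is near row 0. I'll cross-check the travel from those.

```bash
python3 - <<'E'
from m import *
# tool frame offset of cam fixed: use camera pose in each image; express relative along jig axis from camera pos
d=np.array([-.686,-.7277,0])
def bolts(c,box):
    x0,y0,x1,y1=box
    g=cv2.cvtColor(c['pixels'],cv2.COLOR_RGB2GRAY)[y0:y1,x0:x1]
    return g
for f,pts,fr,hz in(('w4',[(270.5,128.5),(372,128.5)],343,.045+.1166-.0082),('w9',[(232,37),(410.5,37)],342,.057)):
    c=load(f)
    B=np.mean([ray(c,u,v,.0125) for u,v in pts],0); F=np.mean([ray(c,u,fr,hz) for u in(255,383)],0)
    print(f,'bolt->front along jig mm',(F-B)@d*1000)
    if f=='w4':
        E=np.mean([ray(c,u,v,.012) for u,v in((258,106.5),(386.5,106.5))],0); print('bolt jig x',-70+(B-E)@d*1000)
    else:
        E=np.mean([ray(c,u,v,.012) for u,v in((208,0),(436,0))],0); print('row0 to bolt',(B-E)@d*1000)
c=load('top0') 
hs=cv2.cvtColor(c['pixels'],cv2.COLOR_RGB2GRAY)
for p in((357.5,214.7),(343.7,230.8)): print('top bolt jig x',(ray(c,*p,.0125)-[.50997,-.13343,.0125])@d*1000)
E
```

```text
w4 bolt->front along jig mm 62.49055706512294
bolt jig x -55.27124984858281
w9 bolt->front along jig mm 106.86116161910162
row0 to bolt 13.272680136284272
top bolt jig x -52.85753156684215
top bolt jig x -53.251395358503565
```

Kinematics and the wrist image both put the travel at about 12 mm, and the force gives 10 to 12 mm. I'll add 3 mm to reach mid-green.

carry_out(targets=[[0.1,0,0,0],[0.1,0,-0.04,0],[0.1,0,0,0],[0,0,0,0],[0,0,0,0],[0,0,0,0],[0,0,0,0],[0,0,0,0],[0,0,0,0]])

```text
clock: 12.32
tcp_pos: [0.4826, -0.161, 0.0202]
eef_rot: [0.282, -0.28, 0.649, -0.649]
force: [8.1, 4.2, 1.5]
grip_width: 0.0456
```

```bash
python3 look.py 10; python3 -c "
import cv2
a=cv2.imread('pics/t10.png')[225:285,365:425];b=cv2.imread('pics/s10.png')[140:200,285:345]
import numpy as np
cv2.imwrite('pics/z10.png',np.hstack([cv2.resize(x,(400,400),interpolation=cv2.INTER_CUBIC) for x in(a,b)]))"
```

```text
12.4667 [ 0.48263592 -0.16100723  0.02019161] [-8.21125495 -0.40097069  1.61215977]
jig x tcp (top est, +1.7 for wrist est) mm 38.81912593398426
```

View pics/z10.png

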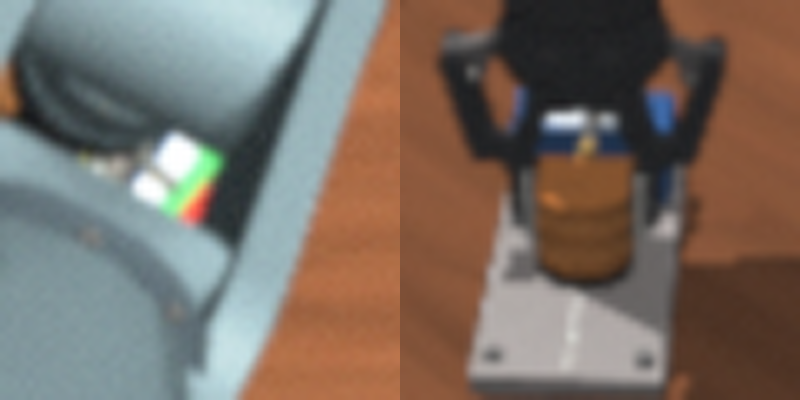

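View pics/crop10.png

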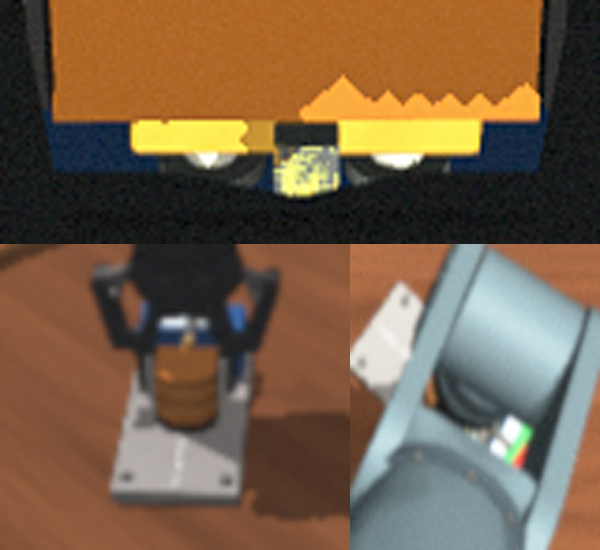

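carry_out(targets=[[0.05,0.04,0,0],[0,0,0,0],[0,0,0,0],[0,0,0,0],[0,0,0,0],[0,0,0,0],[0,0,0,0],[0,0,0,0],[0,0,0,0],[0,0,0,0]])

```text
clock: 13.3
tcp_pos: [0.4826, -0.161, 0.0202]
eef_rot: [0.282, -0.28, 0.649, -0.649]
force: [7.0, 6.9, 4.0]
grip_width: 0.0453
```

```bash
python3 look.py 11; python3 -c "
import cv2
from h import *
a=cv2.imread('pics/t11.png')[238:268,380:410]
b=cv2.imread('pics/w11.png')[170:370,220:420]
cv2.imwrite('pics/z11.png',np.hstack([cv2.resize(a,(400,400),interpolation=cv2.INTER_CUBIC),cv2.resize(b,(400,400))]))
for i in range(6):
    env.camera('top');s=env.get_state();t,R=tool();print((R.T@s['force']).round(1),np.abs(s['qvel']).max().round(4),s['tcp_pos'].round(4),s['grip_width'])
d=np.array([-.686,-.7277]);c=env.camera('top')
for tr in(0,10,20): pass
"
```

```text
13.45 [ 0.48261179 -0.16103309  0.02017371] [-10.97967544  -5.35416704   0.24329081]
jig x tcp (top est, +1.7 for wrist est) mm 38.85450294441206
[-9.7 -4.4  0.4] 0.0017 [ 0.4826 -0.161   0.0202] 0.045555788707065836
[-9.9 -5.1  0.1] 0.0013 [ 0.4826 -0.161   0.0202] 0.0453458371473653
[-9.8 -5.8  0.7] 0.0011 [ 0.4826 -0.161   0.0202] 0.04513684003756447
[-10.8  -4.6   1. ] 0.0009 [ 0.4826 -0.161   0.0202] 0.04565403361911127
[-9.5 -4.7  0.1] 0.0012 [ 0.4826 -0.161   0.0202] 0.045423555008730014
[-10.5  -4.7   0.6] 0.0013 [ 0.4826 -0.161   0.0202] 0.04536418430736562
```

View pics/z11.png

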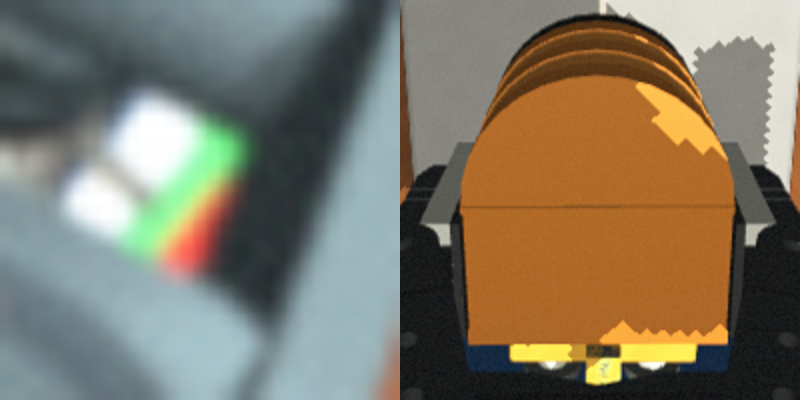

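The top crop shows the dark pointer crossing the white zone to about the white/green edge, around (155,190) in the crop. That is too coarse to settle, so I'll average frames and sample profiles along the jig axis.

```bash
python3 - <<'E'
from h import *
F=[env.camera('top') for _ in range(8)];c=F[0];A=np.mean([f['pixels'].astype(np.float32) for f in F],0)
np.save('pics/avg.npy',A)
d=np.array([-.686,-.7277]);n=np.array([.7277,-.686]);o=np.array([.50997,-.13343])
xs=np.arange(76,128,2.)
for y in(-9,-6,-3,-1.5,0,1.5,3,6,9):
    uv=np.array([proj(c,[*(o+d*x/1e3+n*y/1e3),.058]) for x in xs],np.float32)
    r=cv2.remap(A,uv[:,0].copy().reshape(1,-1),uv[:,1].copy().reshape(1,-1),cv2.INTER_LINEAR)[0]
    print(y,' '.join('%d/%d/%d'%tuple(p) for p in r[5:]))
print(xs[5:])
E
```

```text
-9 191/202/213 229/236/242 244/247/249 249/251/252 246/249/250 244/249/249 234/245/243 209/241/225 178/240/201 155/234/179 145/235/165 161/220/161 179/201/157 198/175/152 202/162/155 197/156/158 179/158/162 150/161/166 143/162/167 142/165/171 144/169/176
-6 186/196/208 229/234/239 243/245/246 249/250/250 248/250/249 249/252/251 236/248/241 219/248/229 179/245/196 152/246/172 154/245/162 174/235/151 211/209/136 231/171/127 238/135/117 222/125/119 186/119/119 144/117/120 118/119/122 106/123/127 109/128/133
-3 171/179/184 205/208/208 226/227/223 228/228/223 233/235/231 225/231/225 214/230/217 187/225/194 162/231/174 149/242/164 156/244/155 186/240/147 219/210/129 241/163/107 244/122/94 230/97/86 185/81/79 129/77/78 87/74/77 70/77/80 69/81/84
-1.5 163/168/170 191/193/190 208/209/203 211/211/201 214/216/209 209/215/207 197/212/197 171/207/175 158/222/167 145/234/157 156/244/155 186/239/147 222/211/127 243/164/105 244/118/88 225/88/77 175/73/70 119/63/63 77/63/65 57/61/64 56/64/68
0 161/166/165 180/183/179 194/196/190 201/202/194 199/201/193 199/205/197 184/193/183 172/205/175 156/217/163 
[... 482 characters left out ...]
43/170 158/245/159 185/242/149 217/211/127 236/162/102 220/113/82 187/76/66 127/62/59 78/53/55 56/51/54 45/51/54 44/51/54
6 176/190/203 209/219/227 238/243/246 243/246/247 246/249/250 246/249/249 241/248/245 223/248/232 194/250/208 164/249/180 157/249/163 184/239/147 216/214/126 222/160/101 205/108/78 150/74/64 99/57/57 64/53/55 47/51/53 44/51/53 43/51/53
9 181/194/207 230/238/245 247/250/252 252/253/254 253/253/254 252/253/253 248/253/251 234/253/242 198/252/214 164/252/185 163/249/165 180/241/148 207/211/125 210/157/98 180/105/76 130/71/62 80/55/55 56/52/54 46/52/53 43/51/53 43/51/53
[ 86.  88.  90.  92.  94.  96.  98. 100. 102. 104. 106. 108. 110. 112.
 114. 116. 118. 120. 122. 124. 126.]
```

```bash
python3 - <<'E'
from m import *
c=load('top0')
for nm,A in(('rest',c['pixels'].astype(np.float32)),('now',np.load('pics/avg.npy'))):
    d=np.array([-.686,-.7277]);n=np.array([.7277,-.686]);o=np.array([.50997,-.13343])
    xs=np.arange(70,120,2.)
    def pr(y):
        uv=np.array([proj(c,[*(o+d*x/1e3+n*y/1e3),.058]) for x in xs],np.float32)
        return cv2.remap(A,uv[:,0].copy().reshape(1,-1),uv[:,1].copy().reshape(1,-1),cv2.INTER_LINEAR)[0]
    side=(pr(-10)+pr(-8)+pr(9)+pr(11))/4; mid=(pr(-1)+pr(0)+pr(1))/3
    print(nm)
    for x,s,m in zip(xs,side,mid): print(int(x),s.round(),m.round(),'G ratio %.2f'%(m[1]/s[1]))
E
python3 - <<'E'
import cv2
a=cv2.imread('pics/top0.png')[225:285,355:415];cv2.imwrite('pics/p0.png',cv2.resize(a,(600,600),interpolation=cv2.INTER_CUBIC))
E
```

```text
rest
70 [200. 197. 185.] [155. 156. 148.] G ratio 0.79
72 [198. 195. 184.] [153. 155. 147.] G ratio 0.79
74 [193. 190. 180.] [151. 152. 145.] G ratio 0.80
76 [186. 183. 172.] [148. 149. 143.] G ratio 0.81
78 [169. 166. 157.] [145. 146. 140.] G ratio 0.88
80 [152. 151. 145.] [140. 141. 136.] G ratio 0.94
82 [137. 140. 141.] [138. 141. 137.] G ratio 1.01
84 [147. 157. 167.] [145. 149. 149.] G ratio 0.95
86 [192. 204. 215.] [166. 173. 176.] G ratio 0.85
88 [232. 239. 245.] [202. 207. 210.] G ratio 0.87
90 [250. 252. 253.] [235. 238. 240.] G ratio 0.94
92 [253. 254. 254.] [249. 251. 252.] G ratio 0.99
94 [254. 254. 254.] [253. 254. 254.] G ratio 1.00
96 [253. 254. 254.] [252. 254. 254.] G ratio 1.00
98 [250. 254. 252.] [248. 254. 251.] G ratio 1.00
100 [233. 254. 241.] [229. 254. 239.] G ratio 1.00
102 [198. 253. 216.] [193. 253. 212.] G ratio 1.00
104 [166. 252. 184.] [163. 252. 183.] G ratio 1.00
106 [160. 250. 165.] [158. 251. 164.] G ratio 1.00
108 [186. 241. 148.] [187. 241. 148.] G ratio 1.00
110 [223. 214. 128.] [223. 213. 127.] G ratio 0.99
112 [245. 164. 104.] [244. 164. 104.] G
[... 713 characters left out ...]
252. 252.] [203. 204. 196.] G ratio 0.81
94 [250. 252. 252.] [201. 204. 197.] G ratio 0.81
96 [248. 251. 251.] [202. 207. 200.] G ratio 0.83
98 [241. 249. 247.] [188. 199. 187.] G ratio 0.80
100 [222. 247. 234.] [173. 206. 176.] G ratio 0.83
102 [190. 245. 209.] [158. 219. 166.] G ratio 0.90
104 [161. 243. 182.] [149. 233. 158.] G ratio 0.96
106 [154. 240. 167.] [157. 245. 157.] G ratio 1.02
108 [170. 230. 155.] [188. 239. 147.] G ratio 1.04
110 [192. 206. 141.] [223. 213. 128.] G ratio 1.03
112 [201. 166. 125.] [242. 163. 104.] G ratio 0.98
114 [188. 133. 115.] [242. 116.  86.] G ratio 0.87
116 [160. 113. 110.] [212.  85.  73.] G ratio 0.75
118 [128. 107. 109.] [162.  67.  64.] G ratio 0.63
```

View pics/p0.png

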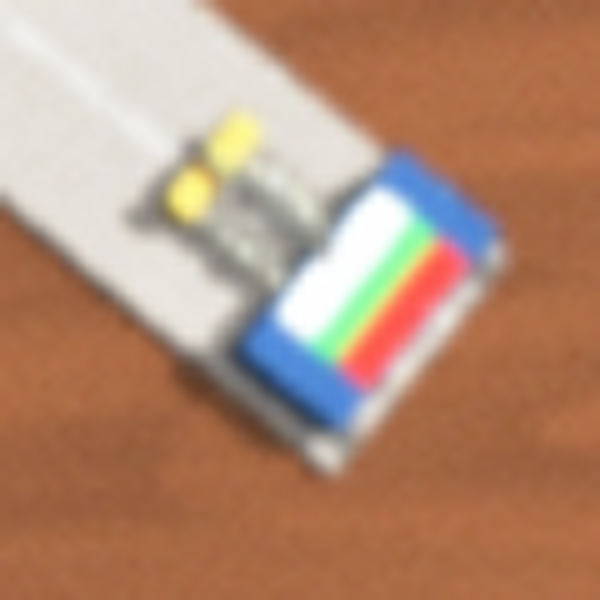

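Against its rest position (tip edge at x ≈ 89 mm, now ≈ 102 mm) the pointer has moved about 13 mm. Kinematics gives 14.6 mm and the force is consistent with both, so the stop is inside green with margin on each side. The arm is steady, so I'm handing in.

```bash
python3 - <<'E'
from h import *
s=env.get_state();print(s['clock'],s['grip_width']);print(env.hand_in())
E
```

```text
14.2 0.04583199304130112
the job is handed in; nothing more can be done
None
```

I picked up the tan heel and stood it on its black underside on the jig bed. I then pushed its flat face against the brass stop and handed in at 14.2 s, still holding it there at 60 N grip.

**Last checks**
- **Stop travel:** about 14.6 mm by kinematics and about 13 mm by the pointer's shift in the top view (green is 10 to 20 mm). The push force was about 10 N. That includes a few newtons of bed friction, so it fits either figure. I never pushed far enough to reach the end of the travel.
- **Fit against the stop:** the heel was centred on it to within about 0.5 mm in the wrist view, with the edges parallel.
- **Steadiness:** the heel pressed on the bed with about 5 N and the arm was not moving.

**Disagreements and gaps**
- **Travel estimates:** they differ by about 1.5 mm. The arm hides much of the scale, and the thin pointer tip blurs close to the white/green edge in the top picture. I relied on its shift from rest rather than reading the tip directly.
- **Sideways correction:** my first one overshot by about 1 mm, and I corrected it before contact.
- **Other things on the bench:** I did not take a final picture to check them. I planned the moves to stay clear of them and saw no contact.

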